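# Put the chuck key away in the push-button tray

### The arm

A 6-joint arm with a two-finger parallel gripper is mounted at the origin on the work surface. World frame = base frame: x ahead of the robot, y to its left, z up, the work surface at z = 0. Lengths are in m, angles in rad, forces in N, time in s.
With the tool pointing down it reaches from about 0.3 to 0.75 m from the base axis. Payload 8.5 kg.
Tool frame: the origin (TCP) lies at the very end of the fingers, on their centre line; the grasp point (between the pads) lies 19 mm behind it (manip.grip_depth is the distance from the TCP to the grasp point, in m); z points along the fingers, y is the direction in which the jaws open and shut (so a half turn about z gives the same grasp; the last joint's range is limited). The gripper opens to 88 mm and grips with 3 to 60 N. Pads are 18 mm wide; open, the fingers measure 123 mm over their backs; the gripper's body (75 mm by 187 mm) begins 45 mm behind the grasp point.
Start: joints at [-1.547, 0.381, 1.297, -0, 1.464, -0.215], TCP at [0.13, -0.534, 0.239] pointing down, gripper open.
Joint ranges: [-3.11, 3.11], [-0.89, 2.33], [0.22, 2.48], [-1.42, 4.56], [0.17, 2.85], [-2.88, 2.88]. Speed limits (rad/s): [2.39, 2.39, 3.14, 3.14, 3.14, 3.14].

### API

Orientations are given as a unit quaternion [w, x, y, z].
In Python, from station import telemetry, optics, job, manip gives the robot as it stands.
- The arm moves only by the tool apply_moves, never from a script. Its argument "increments" is a list of rows, each a list of 7 numbers: the shift along the tool's x, y, z in m, then the turn, a rotation vector about the tool's x, y, z in rad, then the opening, from 0 (shut) to 1 (fully open). A call has 1 to 8 rows; each row shifts and turns the commanded pose from where the row before left it, along the tool's axes as they then stand; what a row does not reach is not made up. A row lasts 1/12 s, in which the tool goes at most 41.7 mm and 7.16 degrees, less where a joint would pass 70% of its speed; a pose out of reach is approached as far as the arm can. A call is refused whole if a number of a shift passes 0.0417 or a number of a turn 0.125, either way. A call with a gripper value outside its range is refused whole. The fingers move at their own pace and stop on an object; the grip force is fixed at half the most. Time passes only in rows, so rows that do not move let the fingers close. It gives the time, the measured TCP pose, the force and the opening at its end, in the units of the state.
- telemetry.sense(): the state, without advancing time (a new reading comes with each control period).
- optics.snapshot(name): name is "scene" or "top" or "wrist"; returns a dict with "frame" (384x512x3 uint8, red, green, blue), "fx", "fy", "cx", "cy" (pixels), "dist" ([k1, k2, p1, p2, k3] as OpenCV has them; the pictures are not rectified), "rvec" (rotation vector, rad) and "tvec" (3), from world to camera coordinates, as OpenCV has them. Camera axes: x right, y down, z forward; pixel columns grow to the right and rows downward; lengths in m; the calibration is good to about 2 mm. A picture is of the moment at which its call begins. There is no depth.
- job.close_job(): hands the job in, once; it reports no verdict.
The state is a dict: "clock": time; "joint_pos": joint angles; "qd": joint speeds; "effort": joint torques, N m; "ee_pos": TCP position; "ee_rot": TCP orientation; "force": force on the tool from outside, world axes, zero at the start; "torque": the same for the moment, N m; "width": finger opening in m.
Only numpy, scipy, OpenCV 4.12 (cv2) and the standard library are available. Lean on these libraries where they do the work, as an engineer would, in place of code of your own. Each camera call takes 0.05 s, during which the arm holds its last target.

### The job

Put the drill's chuck key away: press the round button on top of the plywood box so that its tray springs out, lay the key flat in the tray, then push the tray back in until it clicks and stays home by itself. Be gentle: set the key down rather than dropping it, press the button and the tray no harder than they need, and leave the other things on the bench where they are.

Things in the scene. Friction and masses are not known exactly. Their poses are not given: they have to be found in the camera images.
- box: plywood box fixed to the bench, 180 mm deep (its x) by 170 mm wide (its y) by 80 mm high; origin at the centre of its underside, z up, its front is the -x side (towards the robot, turned up to 0.3 rad). The tray slides out of the front, along the box's -x. All positions called 'in the box's frame' are from this origin. The tray bay is the left part of the front, centred on y = +22 mm; the closed column to its right (y = -39 to -85 mm) holds the catch.
- tray (a joint): how far the tray stands out (m): 0 latched home, 0.085 fully sprung out; -0.018 is the farthest it can ever be pushed in. A spring ejects it (about 5 N at home, 2.5 N fully out). It must not be pushed with more than 18 N. Let go after the click it eases back out to 0 and stays; let go before the click it springs right out again.
- catch (a point): the tray's catch, hidden in the box under the button. It has play that differs each time and cannot be seen: to click, the tray must go beyond its latched place, by 1 to 17 mm; a hard stop lies only 1 mm after the click. Over the last 14 mm a ramp pushes the catch and button down and the push rises to 8 to 13 N, drops to 2 to 7 N at the click, then climbs steeply at the stop.
- tray_front (a point): centre of the tray's flat outer front face, on the moving tray, axes as the box's. The face is 110 mm wide, 60 mm high (10 to 70 mm above the bench) and stands 22 mm proud of the box's front when latched: this point is then at (-112, +22, 40) mm in the box's frame. The front panel is 20 mm thick and can pass into the box's mouth.
- tray_floor (a point): point on the upper side of the tray's floor, 16 mm above the bench, on the moving tray, axes as the box's: 64 mm behind the front face, on the tray's centre line. When the tray is out (0.085) it is at (-133, +22, 16) mm in the box's frame, the middle of the uncovered part, which is 87 mm long (x) by 100 mm wide (y) inside; the rest of the tray is under the box's top. Side walls 38 mm above the floor, 4 mm thick.
- button: round button, 28 mm across, dark steel; origin at the centre of its top, 91 mm above the bench, standing 11 mm above the box's top at (+20, -60) mm in the box's frame. Pressed straight down it moves 6.5 mm against a spring (1.5 N to start, 5 N at the bottom, then a hard stop); the tray is let go after about 4 mm and jumps out towards the robot. Press it with no more than 25 N.
- key: steel chuck key, T-shaped, lying flat on the bench, 14 mm thick, about 0.1 kg: a round shank 11 mm across along its x from the crossbar at x = -26 mm to the thicker end (14 mm across, x = 20 to 32 mm); the crossbar lies along y, 64 mm long overall, with round 14 mm ends. Origin on the underside in the middle of the shank, 7 mm below the shank's axis; z up as it lies. Grip across the shank. It lies at one side of the bench, left or right.
- wrench: steel open-ended wrench 120 mm long lying flat, a bystander on the other side from the key; origin at the middle of its underside
- jar: glass jar 60 mm across, 85 mm high, standing to the left of the box; a bystander; origin at the centre of its underside
- offcut: small wood offcut 50 x 35 x 20 mm lying on top of the box towards the back; a bystander; origin at the centre of its underside
- spool: dark wooden spool 64 mm across, 50 mm high, standing to the right of the box; a bystander; origin at the centre of its underside
- batten: piece of batten 50 x 140 x 30 mm lying on the bench far left; a bystander; origin at the centre of its underside
- screwdriver: screwdriver 180 mm long lying on the bench at the far right; a bystander; origin at the middle of its underside
Mind the look-alikes: they are no part of the job. What is shaped like the key but pink or yellow is not meant.

How it is judged:
On the way, in this order (a step that is already met when the one before it is completed fails the run):
1. the tray has sprung out (value of joint tray above 0.07 m), for 0.2 s.
2. the key lies flat in the open tray, let go (x of key in the frame of tray_floor between -0.035 and 0.095 m and y of key in the frame of tray_floor between -0.048 and 0.048 m and z of key in the frame of tray_floor between -0.006 and 0.012 m and angle between the z axis of key and the z axis of box, either way round below 0.25 rad and contact force between the fingers and key below 0.1 N and value of joint tray above 0.07 m), for 0.2 s.
3. the tray is pushed home (value of joint tray below 0.003 m), for 0.1 s.
At the end, for the whole second after the job is handed in: the tray is latched home by itself (within 3 mm of its latched place) with the key at rest inside it, lying flat on the tray's floor (within 0.25 rad and 12 mm), and the bystanders are where they were (within 30 mm) (x of key in the frame of tray_floor between -0.035 and 0.095 m and y of key in the frame of tray_floor between -0.048 and 0.048 m and z of key in the frame of tray_floor between -0.006 and 0.012 m and angle between the z axis of key and the z axis of box, either way round below 0.25 rad and contact force between the fingers and key below 0.1 N and value of joint tray below 0.003 m and linear speed of key below 0.02 m/s); the robot touches nothing.
It fails at once if the tray or the box is pushed with more than 18 N (contact force between the fingers and button below 0.01 N and contact force between any of the fingers, the arm and box above 18 N).
It fails at once if the button is pressed with more than 25 N (contact force between the fingers and button above 25 N).
It fails at once if the key is dropped or thrown: it moves faster than 0.75 m/s while not held (linear speed of key above 0.75 m/s and contact force between the fingers and key below 0.1 N).
It fails at once if a bystander is moved by more than 30 mm (distance of any of wrench, jar, offcut, spool, batten, screwdriver from where it was at the start of the episode above 0.03 m).
It also fails if it takes over 69 s, if anything falls off the work surface, if the arm or the gripper's body presses on something with over 40 N, if the wrist force passes 120 N, or if a joint passes its speed limit or range.

## Working session

There is one attempt and no reset: what is moved stays moved. The work goes in short steps, Python scripts to look and compute and a tool call to move; the robot and the scene stay as the last step left them, time stands still between calls to the robot, and variables do not carry over. Pictures are saved under pics/ and viewed, and the job is handed in when it is done.

Besides the shell and the picture viewer there is one more tool, called after "Call:" as name(argument=value, ...) on one line, values as JSON. apply_moves: Moves the arm, as the interface text tells. Its arguments: {"type":"object","properties":{"increments":{"type":"array","items":{"type":"array","items":{"type":"number"}}}},"required":["increments"]}

```bash
ls -la; mkdir -p pics
cat > h.py <<'E'
import numpy as np, cv2, json
from station import telemetry, optics, job, manip
def snap(name,fn):
    s=optics.snapshot(name); cv2.imwrite(fn,cv2.cvtColor(s["frame"],cv2.COLOR_RGB2BGR))
    import pickle; pickle.dump(s,open(fn.replace('.png','.pkl'),'wb')); return s
def load(fn):
    import pickle; return pickle.load(open(fn,'rb'))
def K(s): return np.array([[s["fx"],0,s["cx"]],[0,s["fy"],s["cy"]],[0,0,1.]])
def back(s,uv,z):
    uv=np.array(uv,float).reshape(-1,1,2)
    n=cv2.undistortPoints(uv,K(s),np.array(s["dist"],float)).reshape(-1,2)
    R=cv2.Rodrigues(np.array(s["rvec"],float))[0]; t=np.array(s["tvec"],float).reshape(3)
    c=-R.T@t; d=np.c_[n,np.ones(len(n))]@R
    return c+d*((z-c[2])/d[:,2])[:,None]
def proj(s,P):
    return cv2.projectPoints(np.array(P,float).reshape(-1,1,3),np.array(s["rvec"],float),np.array(s["tvec"],float),K(s),np.array(s["dist"],float))[0].reshape(-1,2)
E
python3 - <<'E'
from h import *
print(telemetry.sense())
for n in ["scene","top","wrist"]:
    s=snap(n,f"pics/{n}0.png"); R=cv2.Rodrigues(np.array(s["rvec"],float))[0]; print(n,s["fx"],s["dist"],-R.T@np.array(s["tvec"]).ravel())
print(manip.grip_depth,dir(manip))
E
```

```text
total 12
drwxr-xr-x  3 agent agent 4096 Dec  6 22:38 .
drwxr-xr-x 23 root  root  4096 Dec  6 22:38 ..
drwxr-xr-x  2 agent agent 4096 Dec  6 22:38 pics
{'clock': 0.0, 'joint_pos': array([-1.54727765e+00,  3.81164199e-01,  1.29828286e+00,  8.25153353e-06,
        1.46362890e+00, -2.15262471e-01]), 'qd': array([-0.0010651 ,  0.00120958, -0.00345787, -0.00154734, -0.00078912,
       -0.00082906]), 'effort': array([ 8.41393557e-04, -4.37930775e+01, -2.24555737e+01,  7.13348365e-02,
        3.52667947e-02, -1.04266148e-04]), 'ee_pos': array([ 0.13009777, -0.53408168,  0.23814741]), 'ee_rot': array([-7.37855786e-04,  9.92881187e-01,  1.19106669e-01,  7.50778580e-05]), 'force': array([ 0.43818331, -0.50831876,  0.00348578]), 'torque': array([-0.0406174 , -0.0063122 , -0.00686806]), 'width': 0.08814870391391823}
scene 379.7083166104337 [0.02556636 0.         0.         0.         0.        ] [ 0.89747042 -0.61758748  0.71291409]
top 495.72447529900654 [0.00376401 0.         0.         0.         0.        ] [ 0.2674917  -0.0141637   1.30927483]
wrist 277.24366070110324 [0.00535957 0.         0.         0.         0.        ] [ 0.19986582 -0.5175764   0.38462056]
0.0187 ['IKError', '__class__', '__delattr__', '__dict__', '__dir__', '__doc__', '__eq__', '__format__', '__ge__', '__getattribute__', '__getstate__', '__gt__', '__hash__', '__init__', '__init_subclass__', '__le__', '__lt__', '__module__', '__ne__', '__new__', '__reduce__', '__reduce_ex__', '__repr__', '__setattr__', '__sizeof__', '__str__', '__subclasshook__', '__weakref__', 'grip_depth']
```

View pics/scene0.png

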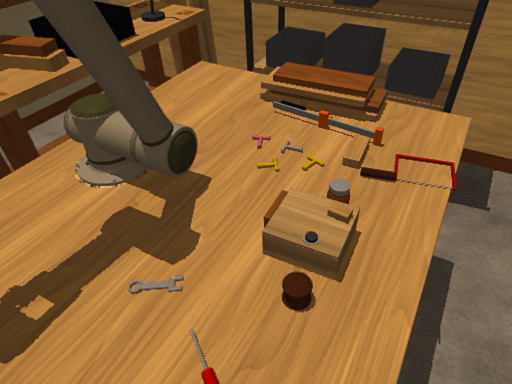

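View pics/top0.png

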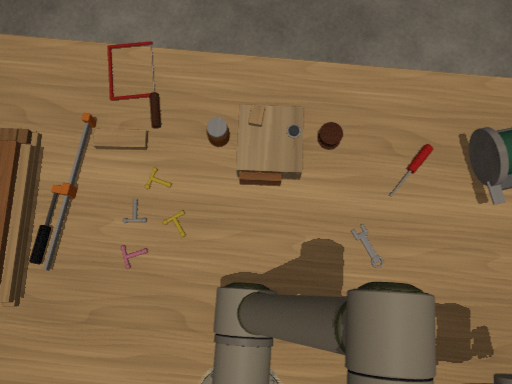

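View pics/wrist0.png

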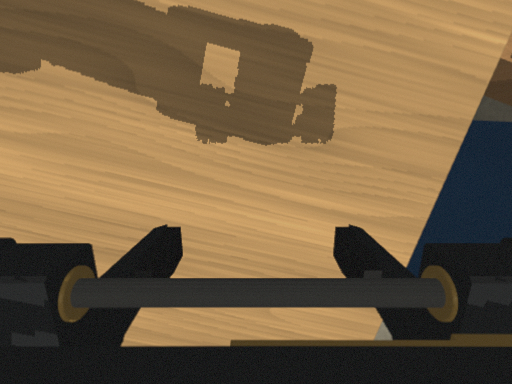

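Run:
```python
from h import *
s=load("pics/top0.pkl"); im=cv2.cvtColor(s["frame"],cv2.COLOR_RGB2BGR)
cv2.imwrite("pics/c1.png",cv2.resize(im[90:200,200:360],None,fx=5,fy=5,interpolation=cv2.INTER_CUBIC))
cv2.imwrite("pics/c2.png",cv2.resize(im[160:280,90:210],None,fx=5,fy=5,interpolation=cv2.INTER_CUBIC))
s=load("pics/scene0.pkl"); im=cv2.cvtColor(s["frame"],cv2.COLOR_RGB2BGR)
cv2.imwrite("pics/c3.png",cv2.resize(im[120:290,240:380],None,fx=4,fy=3.5,interpolation=cv2.INTER_CUBIC))
```

```text
(no output)
```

View pics/c1.png

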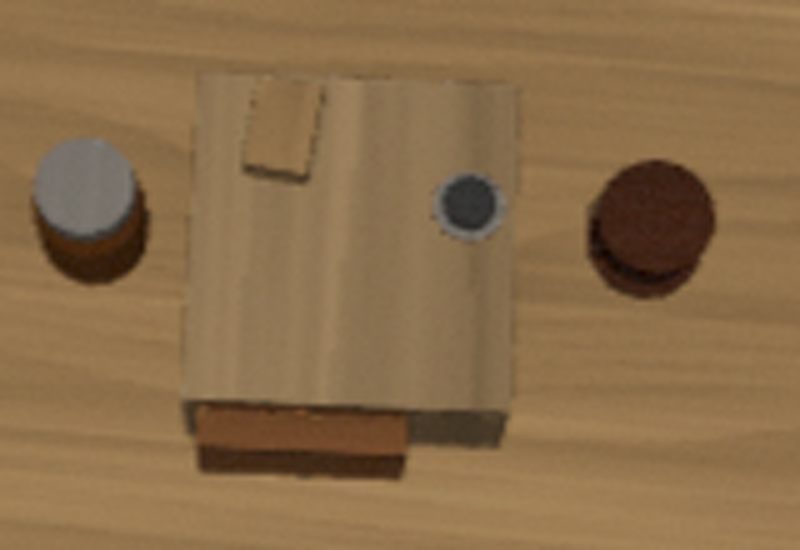

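View pics/c2.png

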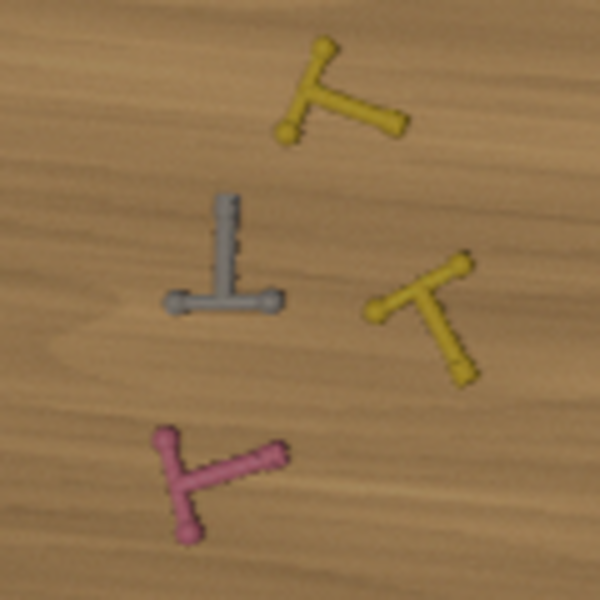

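View pics/c3.png

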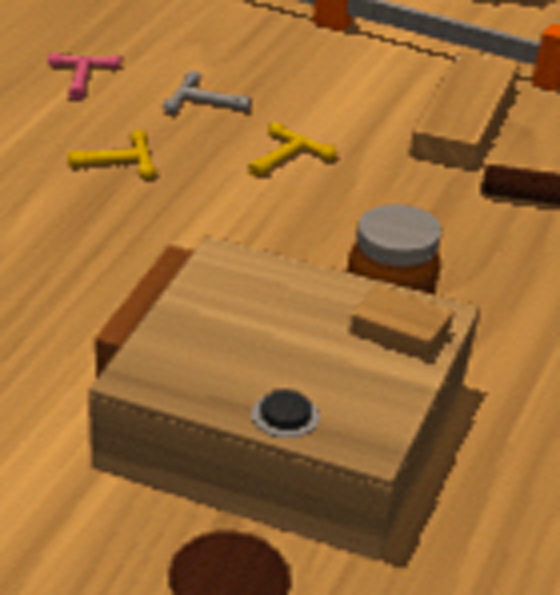

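Run:
```python
from h import *
s=load("pics/top0.pkl")
f=lambda p,x0,y0:[(x0+(a+.5)/5-.5,y0+(b+.5)/5-.5) for a,b in p]
C=back(s,f([(200,73),(520,84),(508,410),(185,402)],200,90),.08)
print(C.round(4)); 
model=np.array([[90,85],[90,-85],[-90,-85],[-90,85]])/1000
c=C[:,:2].mean(0); a=0
H=(model).T@(C[:,:2]-c); th=np.arctan2(H[0,1]-H[1,0],H[0,0]+H[1,1]); print("box",c,th)
R=np.array([[np.cos(th),-np.sin(th)],[np.sin(th),np.cos(th)]])
print((C[:,:2]-(c+model@R.T)).round(4))
print("button pred",c+R@[.02,-.06],"seen",back(s,f([(469,202)],200,90),.091))
print("tray floor", c+R@[-.133,.022],"front",c+R@[-.112,.022])
k=back(s,f([(176,302),(273,300),(227,197),(223,302)],90,160),.009);print(k.round(4))
# scene check
sc=load("pics/scene0.pkl")
print("button scene", back(sc,[(240+287.5/4-.5,120+409/3.5-.5)],.091))
g=lambda p:[(240+(a+.5)/4-.5,120+(b+.5)/3.5-.5) for a,b in p]
print(back(sc,g([(170,106),(192,78),(248,103)]),.009).round(4))
print("box scene", back(sc,g([(207,238),(478,310),(392,480),(92,393)]),.08).round(4))
for n,p,z in [("jar",[(85,188)],.085),("spool",[(657,217)],.05)]: print(n,back(s,f(p,200,90),z))
```

```text
[[ 0.762   0.0718  0.08  ]
 [ 0.7716 -0.0971  0.08  ]
 [ 0.5937 -0.1035  0.08  ]
 [ 0.5826  0.0617  0.08  ]]
box [ 0.67746606 -0.0167748 ] 0.05348129452383177
[[-0.0008 -0.0011]
 [-0.0003 -0.0003]
 [ 0.0015  0.003 ]
 [-0.0005 -0.0016]]
button pred [ 0.70064481 -0.07561989] seen [[ 0.69975841 -0.07462649  0.091     ]]
tray floor [ 0.54348019 -0.00191587] front [ 0.56445017 -0.0007933 ]
[[0.4377 0.3464 0.009 ]
 [0.4434 0.2956 0.009 ]
 [0.4962 0.3279 0.009 ]
 [0.4399 0.3218 0.009 ]]
button scene [[ 0.70346994 -0.07784239  0.091     ]]
[[0.4438 0.2951 0.009 ]
 [0.439  0.3449 0.009 ]
 [0.4977 0.3282 0.009 ]]
box scene [[ 0.5873  0.0625  0.08  ]
 [ 0.7645  0.0688  0.08  ]
 [ 0.7719 -0.0957  0.08  ]
 [ 0.5973 -0.1075  0.08  ]]
jar [[0.69095577 0.12470236 0.085     ]]
spool [[ 0.7152216  -0.17739303  0.05      ]]
```

Call:
apply_moves(increments=[[0.02,-0.01,0,0,0,0,0],[0.033,-0.0155,0,0,0,0,0],[0.033,-0.0155,0,0,0,0,0],[0.033,-0.0155,0,0,0,0,0],[0.033,-0.0155,0,0,0,0,0],[0.033,-0.0155,0,0,0,0,0],[0.033,-0.0155,0,0,0,0,0],[0.033,-0.0155,0,0,0,0,0]])

```text
clock: 0.82
ee_pos: [0.347, -0.3584, 0.2387]
ee_rot: [-0.0, 0.993, 0.119, -0.0]
force: [-0.7, -1.5, -0.5]
width: 0.0369
```

Call:
apply_moves(increments=[[0.033,-0.0155,0,0,0,0,0],[0.033,-0.0155,0,0,0,0,0],[0.033,-0.0155,0,0,0,0,0],[0.033,-0.0155,0,0,0,0,0],[0.033,-0.0155,0,0,0,0,0],[0.033,-0.0155,0.005,0,0,0,0],[0.033,-0.0155,0.01,0,0,0,0],[0.033,-0.0155,0.01,0,0,0,0]])

```text
clock: 1.48
ee_pos: [0.5744, -0.1755, 0.2134]
ee_rot: [0.0, 0.993, 0.119, 0.0]
force: [0.8, -1.1, 0.9]
width: 0.0006
```

Call:
apply_moves(increments=[[0.0296,-0.0135,0.01,0,0,0,0],[0.0296,-0.0135,0.01,0,0,0,0],[0.0296,-0.0135,0.015,0,0,0,0],[0.0296,-0.0135,0.015,0,0,0,0],[0.0296,-0.0135,0.02,0,0,0,0],[0,0,0.02,0,0,0.09,0],[0,0,0.01,0,0,0.09,0],[0,0,0,0,0,0,0]])

```text
clock: 2.15
ee_pos: [0.6999, -0.0755, 0.1101]
ee_rot: [-0.001, 1.0, 0.028, -0.003]
force: [-0.5, 0.3, -0.1]
width: 0.0005
```

Run:
```python
from h import *
t=telemetry.sense();print(t["ee_pos"],t["ee_rot"],t["force"])
s=snap("scene","pics/scene1.png"); im=cv2.cvtColor(s["frame"],cv2.COLOR_RGB2BGR)
cv2.imwrite("pics/c4.png",cv2.resize(im[150:290,240:380],None,fx=4,fy=4,interpolation=cv2.INTER_CUBIC))
```

```text
[ 0.69994937 -0.07552975  0.11008537] [-8.99612236e-04  9.99597971e-01  2.81876933e-02 -2.92243484e-03] [-0.46530701  0.30642046 -0.14965314]
```

View pics/c4.png

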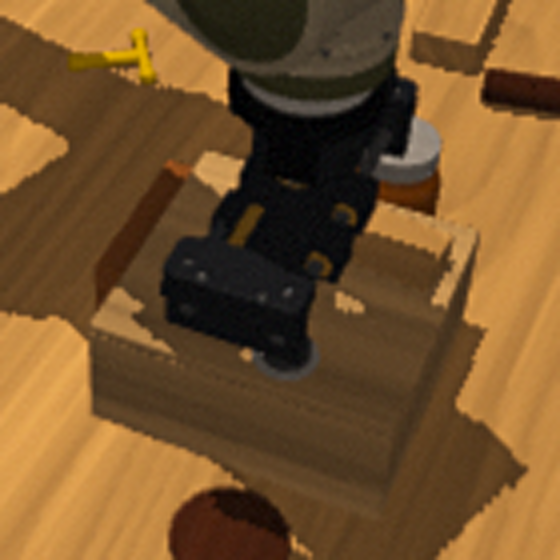

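Call:
apply_moves(increments=[[0,0,0.006,0,0,0,0],[0,0,0.006,0,0,0,0],[0,0,0.003,0,0,0,0],[0,0,0.002,0,0,0,0],[0,0,0.0015,0,0,0,0],[0,0,0.0015,0,0,0,0],[0,0,0.001,0,0,0,0]])

```text
clock: 2.78
ee_pos: [0.701, -0.0764, 0.0928]
ee_rot: [0.0, 1.0, 0.029, 0.0]
force: [-0.3, 0.0, -0.8]
width: 0.0009
```

Call:
apply_moves(increments=[[0,0,0.001,0,0,0,0],[0,0,0.001,0,0,0,0],[0,0,0.001,0,0,0,0],[0,0,0.001,0,0,0,0]])

```text
clock: 3.12
ee_pos: [0.701, -0.0763, 0.0893]
ee_rot: [0.0, 1.0, 0.029, 0.0]
force: [-1.3, -0.1, 4.0]
width: 0.0004
```

Call:
apply_moves(increments=[[0,0,0.001,0,0,0,0],[0,0,0.001,0,0,0,0],[0,0,0.001,0,0,0,0],[0,0,0,0,0,0,0]])

```text
clock: 3.45
ee_pos: [0.701, -0.0764, 0.0857]
ee_rot: [0.0, 1.0, 0.029, 0.0]
force: [-0.7, 0.3, 3.9]
width: 0.0001
```

Run:
```python
from h import *
s=snap("scene","pics/scene2.png"); im=cv2.cvtColor(s["frame"],cv2.COLOR_RGB2BGR)
cv2.imwrite("pics/c5.png",cv2.resize(im[150:290,220:380],None,fx=4,fy=4,interpolation=cv2.INTER_CUBIC))
```

```text
(no output)
```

View pics/c5.png

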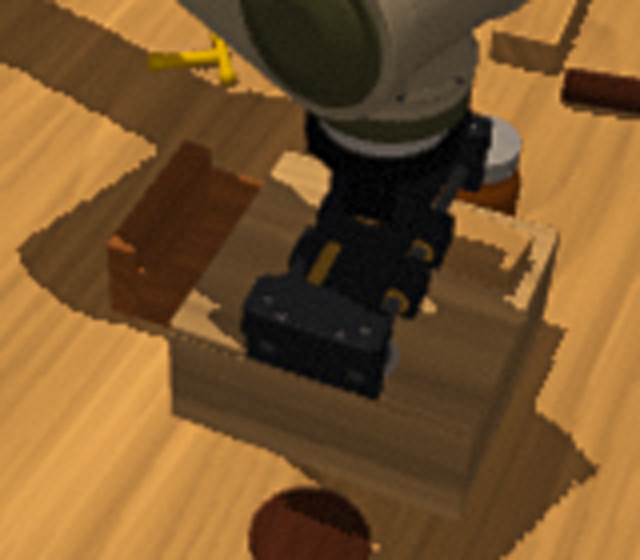

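Call:
apply_moves(increments=[[0,0,-0.01,0,0,0,0],[0,0,-0.03,0,0,0,0],[0,0,-0.035,0,0,0,0],[-0.005,-0.01,-0.035,0,0,0,0],[-0.0163,-0.0312,0,0,0,0,0.45],[-0.0163,-0.0312,0,0,0,0,0.45],[-0.0163,-0.0312,0,0,0,0,0.45],[-0.0163,-0.0312,0,0,0,0,0.45]])

```text
clock: 4.17
ee_pos: [0.6218, 0.0552, 0.1961]
ee_rot: [-0.0, 1.0, 0.029, -0.0]
force: [0.2, 0.7, 0.3]
width: 0.0248
```

Call:
apply_moves(increments=[[-0.0163,-0.0312,0,0,0,0,0.45],[-0.0163,-0.0312,0,0,0,0,0.45],[-0.0163,-0.0312,0,0,0,0,0.45],[-0.0163,-0.0312,0,0,0,0,0.45],[-0.0163,-0.0312,0,0,0,0,0.45],[-0.0163,-0.0312,0,0,0,0,0.45],[-0.0163,-0.0312,0.01,0,0,0,0.45],[-0.0163,-0.0312,0.01,0,0,0,0.45]])

```text
clock: 4.83
ee_pos: [0.4772, 0.297, 0.1764]
ee_rot: [-0.0, 1.0, 0.029, 0.001]
force: [1.0, 0.5, -0.6]
width: 0.0397
```

Call:
apply_moves(increments=[[-0.0163,-0.0312,0.01,0,0,-0.057,0.45],[0,0,0.02,0,0,0,0.45],[0,0,0,0,0,0,0.45]])

```text
clock: 5.08
ee_pos: [0.4576, 0.3266, 0.1432]
ee_rot: [0.001, 0.998, 0.059, -0.003]
force: [0.6, -1.1, -1.3]
width: 0.0399
```

Run:
```python
from h import *
t=telemetry.sense();print(t["ee_pos"],t["ee_rot"],t["joint_pos"],t["width"])
s=snap("wrist","pics/wrist3.png")
p=t["ee_pos"].copy(); 
print(proj(s,[[.461,.324,.009],[.466,.3245,.009],[.4405,.321,.009],p]))
s=snap("top","pics/top3.png"); im=cv2.cvtColor(s["frame"],cv2.COLOR_RGB2BGR)
cv2.imwrite("pics/c6.png",cv2.resize(im[90:230,200:360],None,fx=5,fy=4,interpolation=cv2.INTER_CUBIC))
```

```text
[0.45764653 0.32658298 0.1431906 ] [ 9.28907125e-04  9.98231849e-01  5.93767688e-02 -2.59081860e-03] [4.09247441e-01 4.89463618e-01 1.41052563e+00 3.23672960e-05
 1.24710795e+00 1.86120951e+00] 0.03986177518003638
[[259.91880218 178.23200485]
 [260.02558158 173.51543522]
 [260.38027374 197.18732679]
 [256.97433797 239.13895809]]
```

View pics/wrist3.png

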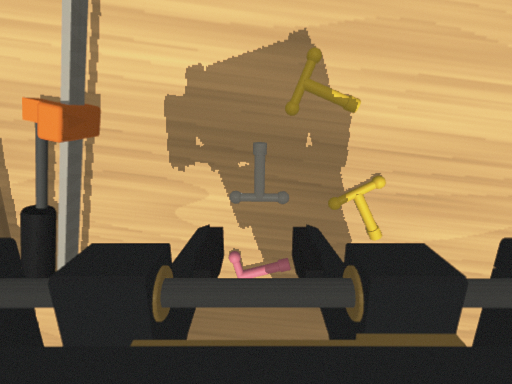

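View pics/top3.png

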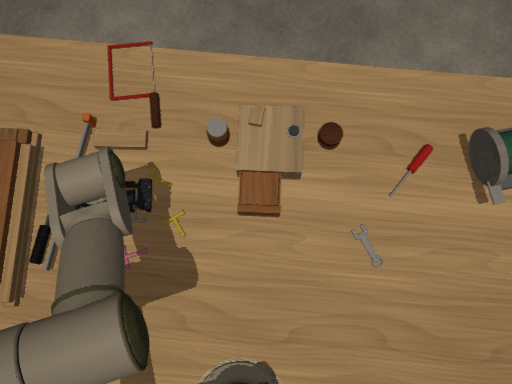

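Run:
```python
from h import *
t=telemetry.sense();print(t["ee_pos"],t["ee_rot"],t["clock"])
s=load("pics/wrist3.pkl")
print(back(s,[(236,197),(283,197),(260,146)],.009).round(4))
im=cv2.cvtColor(s["frame"],cv2.COLOR_RGB2BGR)
cv2.imwrite("pics/c7.png",cv2.resize(im[130:215,215:315],None,fx=7,fy=7,interpolation=cv2.INTER_CUBIC))
```

```text
[0.46013289 0.32555923 0.14600312] [ 2.00054979e-04  9.98334508e-01  5.76890719e-02 -3.75233453e-04] 5.1833
[[0.4376 0.3467 0.009 ]
 [0.4436 0.2972 0.009 ]
 [0.4941 0.328  0.009 ]]
```

View pics/c7.png

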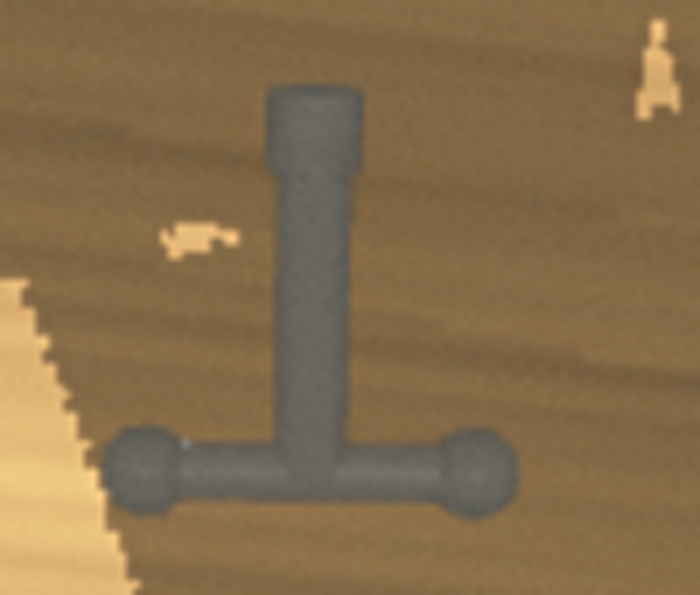

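Call:
apply_moves(increments=[[0.001,0.0013,0.015,0,0,0,0.45],[0,0,0.03,0,0,0,0.45],[0,0,0.03,0,0,0,0.45],[0,0,0.03,0,0,0,0.45],[0,0,0.02,0,0,0,0.45],[0,0,0.01,0,0,0,0.45],[0,0,0.004,0,0,0,0.45],[0,0,0,0,0,0,0.45]])

```text
clock: 5.85
ee_pos: [0.462, 0.3243, 0.0073]
ee_rot: [-0.0, 0.998, 0.057, 0.0]
force: [0.5, 0.5, 0.4]
width: 0.0398
```

Run:
```python
from h import *
t=telemetry.sense();print(t["ee_pos"],t["ee_rot"],t["force"],t["clock"])
s=snap("wrist","pics/wrist4.png")
```

```text
[0.46204852 0.32429289 0.00728542] [-1.13407405e-04  9.98355375e-01  5.73272003e-02  3.52679957e-04] [0.49605341 0.4868591  0.36049766] 5.85
```

View pics/wrist4.png

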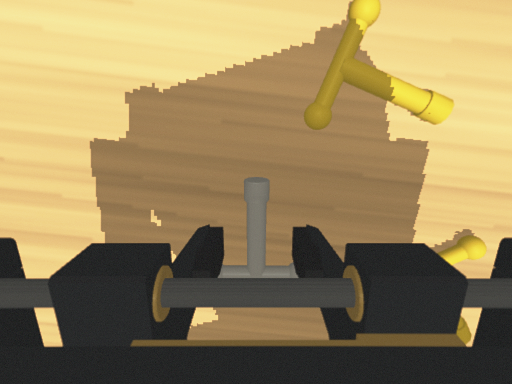

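Shank (column 256, rows 180–270) sits centred between the fingers (224–293). Lower 4 mm more and close.

Call:
apply_moves(increments=[[0,0,0.002,0,0,0,0.45],[0,0,0.002,0,0,0,0.45],[0,0,0,0,0,0,0],[0,0,0,0,0,0,0],[0,0,0,0,0,0,0],[0,0,0,0,0,0,0],[0,0,0,0,0,0,0],[0,0,0,0,0,0,0]])

```text
clock: 6.57
ee_pos: [0.4612, 0.3247, 0.0029]
ee_rot: [-0.0, 0.998, 0.058, 0.0]
force: [0.4, 0.5, 1.6]
width: 0.0101
```

Call:
apply_moves(increments=[[0,0,-0.01,0,0,0,0],[0,0,-0.02,0,0,0,0],[0,0,-0.03,0,0,0,0],[0,0,-0.03,0,0,0,0],[0,0,-0.03,0,0,0,0],[0,0,-0.02,0,0,0,0],[0,0,0,0,0,0,0]])

```text
clock: 7.15
ee_pos: [0.4625, 0.3253, 0.1477]
ee_rot: [-0.001, 0.998, 0.058, 0.004]
force: [-0.3, 0.5, -0.6]
width: 0.0099
```

Run:
```python
from h import *
t=telemetry.sense();print(t["ee_pos"],t["ee_rot"],t["force"],t["width"])
s=snap("wrist","pics/wrist5.png")
s=load("pics/top3.pkl"); im=cv2.cvtColor(s["frame"],cv2.COLOR_RGB2BGR)
c=np.array([.678,-.017]);th=.056;R=np.array([[np.cos(th),-np.sin(th)],[np.sin(th),np.cos(th)]])
big=cv2.resize(im[90:230,200:340],None,fx=5,fy=4.2,interpolation=cv2.INTER_CUBIC)
big=cv2.resize(im[100:220,220:320],None,fx=5,fy=5,interpolation=cv2.INTER_CUBIC)
def dr(p,z,col):
    q=proj(s,np.c_[c+np.array(p)@R.T,np.full(len(p),z)]); q=((q-[220,100]+.5)*5-.5).round().astype(int)
    cv2.polylines(big,[q],True,col,1)
dr([[-.09,-.085],[.09,-.085],[.09,.085],[-.09,.085]],.08,(0,255,0))
dr([[-.197,-.033],[-.177,-.033],[-.177,.077],[-.197,.077]],.07,(0,0,255))
dr([[-.177,-.028],[-.09,-.028],[-.09,.072],[-.177,.072]],.016,(255,0,0))
cv2.imwrite("pics/c8.png",big)
```

```text
[0.46252705 0.3253397  0.14770413] [-0.00140357  0.99831121  0.05794654  0.0038672 ] [-0.31535175  0.51465462 -0.58734069] 0.009938263189265589
```

View pics/wrist5.png

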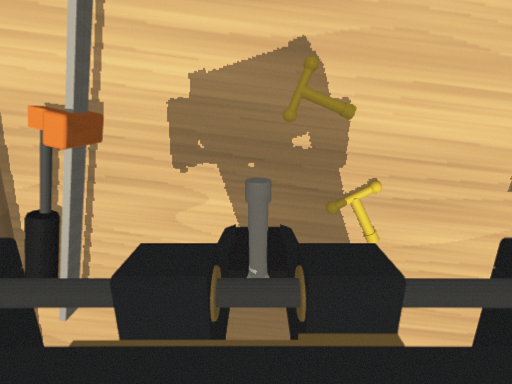

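View pics/c8.png

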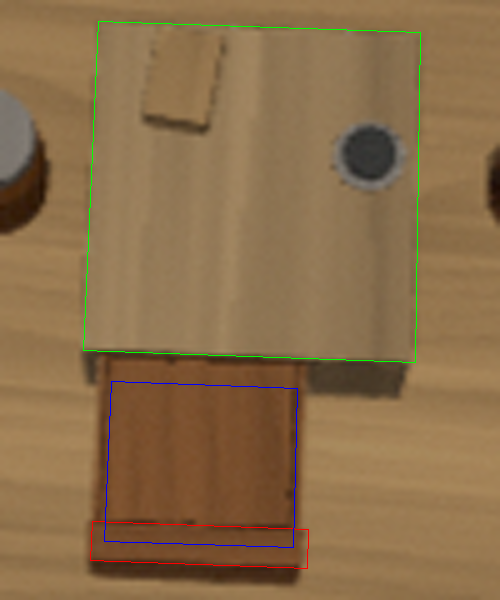

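Call:
apply_moves(increments=[[0.0013,0.012,0,0,0,0,0],[0.0026,0.024,0,0,0,0,0],[0.0037,0.034,0,0,0,0,0],[0.0037,0.034,0,0,0,0,0],[0.0037,0.034,0,0,0,0,0],[0.0037,0.034,0,0,0,0,0],[0.0037,0.034,0,0,0,0,0],[0.0037,0.034,0,0,0,0,0]])

```text
clock: 7.87
ee_pos: [0.514, 0.0868, 0.1412]
ee_rot: [-0.0, 0.998, 0.058, -0.002]
force: [0.7, 0.2, -0.7]
width: 0.0101
```

Call:
apply_moves(increments=[[0.0037,0.034,0,0,0,0,0],[0.0037,0.034,0,0,0,0,0],[0.002,0.0166,0,0,0,0,0],[0.001,0.008,0,0,0,0.029,0],[0,0,0.01,0,0,0.029,0],[0,0,0.02,0,0,0,0],[0,0,0.01,0,0,0,0],[0,0,0,0,0,0,0]])

```text
clock: 8.53
ee_pos: [0.5341, -0.0009, 0.1001]
ee_rot: [-0.001, 1.0, 0.029, -0.003]
force: [-0.5, 0.3, -0.7]
width: 0.01
```

Run:
```python
from h import *
t=telemetry.sense();print(t["ee_pos"],t["ee_rot"],t["force"],t["width"])
s=snap("wrist","pics/wrist6.png")
```

```text
[ 0.53405281 -0.00094973  0.10007198] [-8.05684665e-04  9.99581881e-01  2.87488208e-02 -2.98637463e-03] [-0.46674305  0.28536824 -0.65963081] 0.009984168295615907
```

View pics/wrist6.png

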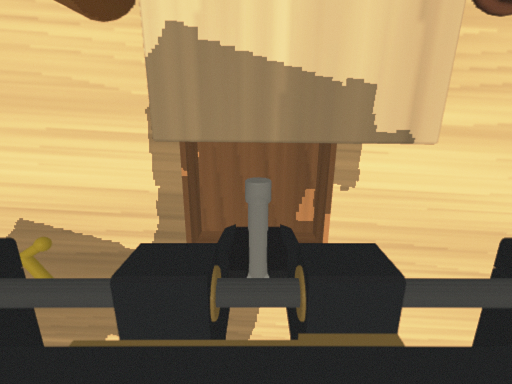

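Call:
apply_moves(increments=[[0,0,0.01,0,0,0,0],[0,0,0.015,0,0,0,0],[0,0,0.015,0,0,0,0],[0,0,0.012,0,0,0,0],[0,0,0.01,0,0,0,0],[0,0,0.006,0,0,0,0],[0,0,0.003,0,0,0,0],[0,0,0,0,0,0,0]])

```text
clock: 9.25
ee_pos: [0.5358, -0.0015, 0.0315]
ee_rot: [-0.0, 1.0, 0.029, -0.0]
force: [-0.1, -0.0, -0.8]
width: 0.0101
```

Call:
apply_moves(increments=[[0,0,0.004,0,0,0,0],[0,0,0.003,0,0,0,0],[0,0,0.002,0,0,0,0],[0,0,0.001,0,0,0,0],[0,0,0.001,0,0,0,0],[0,0,0,0,0,0,0]])

```text
clock: 9.75
ee_pos: [0.5358, -0.0015, 0.0207]
ee_rot: [-0.0, 1.0, 0.029, -0.0]
force: [0.4, 0.5, -0.8]
width: 0.01
```

Call:
apply_moves(increments=[[0,0,0.0005,0,0,0,0],[0,0,0.0005,0,0,0,0],[0,0,0.0005,0,0,0,0],[0,0,0,0,0,0,0]])

```text
clock: 10.08
ee_pos: [0.5358, -0.0015, 0.0192]
ee_rot: [-0.0, 1.0, 0.029, -0.0]
force: [1.7, -0.1, -0.9]
width: 0.0096
```

Call:
apply_moves(increments=[[0,0,0.0005,0,0,0,0],[0,0,0,0,0,0,0.13],[0,0,0,0,0,0,0.16],[0,0,0,0,0,0,0.22],[0,0,0,0,0,0,0.35],[0,0,0,0,0,0,0.35],[0,0,0,0,0,0,0.35]])

```text
clock: 10.67
ee_pos: [0.5359, -0.0016, 0.0188]
ee_rot: [0.0, 1.0, 0.029, 0.0]
force: [0.4, -0.6, -0.2]
width: 0.0302
```

Call:
apply_moves(increments=[[0,0,-0.01,0,0,0,0.35],[0,0,-0.025,0,0,0,0.35],[0,0,-0.03,0,0,0,0.35],[0,0,-0.03,0,0,0,0.35],[-0.03,0,-0.01,0,0,0,0.35],[-0.035,0,0,0,0,0,0],[-0.035,0,0,0,0,0,0],[-0.01,0,0,0,0,0,0]])

```text
clock: 11.33
ee_pos: [0.4217, -0.0072, 0.1244]
ee_rot: [-0.0, 1.0, 0.029, -0.001]
force: [0.9, 0.0, -0.5]
width: 0.0134
```

Run:
```python
from h import *
t=telemetry.sense();print(t["ee_pos"],t["ee_rot"],t["force"],t["width"])
s=snap("wrist","pics/wrist7.png")
c=np.array([.678,-.017]);th=.056;R=np.array([[np.cos(th),-np.sin(th)],[np.sin(th),np.cos(th)]])
P=lambda x,y,z:[*(c+R@[x,y]),z]
print(proj(s,[P(-.133,.022,.016),P(-.177,.022,.07),P(-.09,.022,.08),P(-.197,.022,.07)]))
```

```text
[ 0.42169314 -0.00721901  0.1243685 ] [-2.50484345e-04  9.99580096e-01  2.89544411e-02 -1.09958161e-03] [ 0.8986095   0.03058253 -0.45742796] 0.013411653921934824
[[260.11506124  45.96036896]
 [260.41998983  99.86392953]
 [261.40701083 -64.28055923]
 [260.27045065 129.64268813]]
```

View pics/wrist7.png

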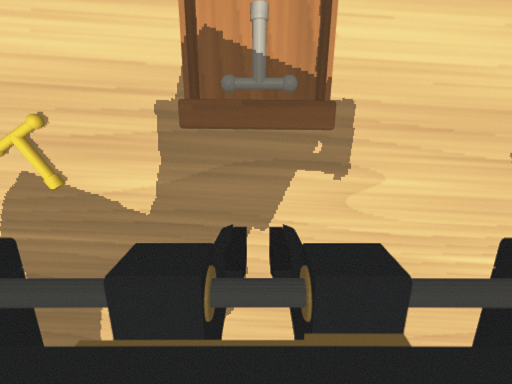

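Call:
apply_moves(increments=[[0,0,0.02,0,0,0,0],[0,0,0.03,0,0,0,0],[0,0,0.025,0,0,0,0],[0,0,0.012,0,0,0,0],[0.01,0,0,0,0,0,0],[0.01,0,0,0,0,0,0],[0.008,0,0,0,0,0,0],[0,0,0,0,0,0,0]])

```text
clock: 12.05
ee_pos: [0.4562, -0.0065, 0.0371]
ee_rot: [0.0, 1.0, 0.029, 0.001]
force: [-0.2, 0.8, -0.6]
width: 0.0004
```

Run:
```python
from h import *
t=telemetry.sense();print(t["ee_pos"],t["ee_rot"],t["force"],t["width"])
s=snap("scene","pics/scene8.png"); im=cv2.cvtColor(s["frame"],cv2.COLOR_RGB2BGR)
cv2.imwrite("pics/c9.png",cv2.resize(im[130:290,200:380],None,fx=4,fy=3.5,interpolation=cv2.INTER_CUBIC))
```

```text
[ 0.4561838  -0.00654163  0.03710851] [3.51451857e-04 9.99578065e-01 2.90179259e-02 1.23666596e-03] [-0.21408774  0.83964017 -0.62136488] 0.0003832986713345342
```

View pics/c9.png

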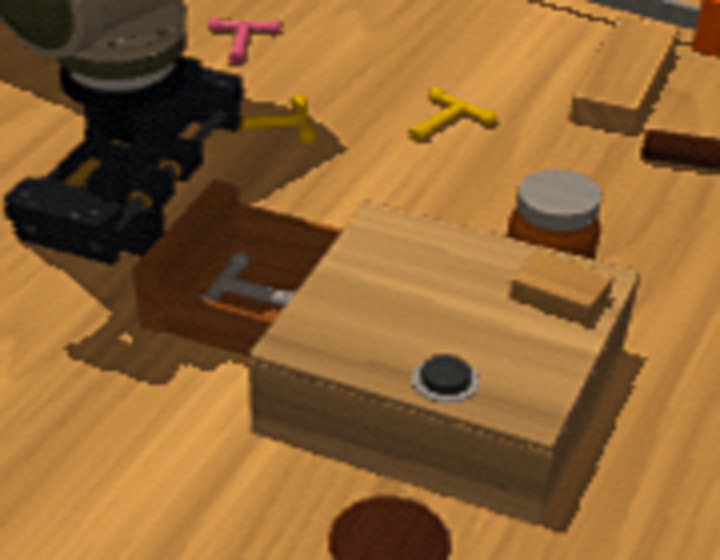

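Call:
apply_moves(increments=[[0.003,0,0,0,0,0,0],[0.003,0,0,0,0,0,0],[0.002,0,0,0,0,0,0],[0.002,0,0,0,0,0,0],[0.002,0,0,0,0,0,0],[0.002,0,0,0,0,0,0],[0.002,0,0,0,0,0,0],[0.002,0,0,0,0,0,0]])

```text
clock: 12.77
ee_pos: [0.4717, -0.0052, 0.0367]
ee_rot: [-0.0, 1.0, 0.029, -0.001]
force: [-2.1, -1.1, 1.3]
width: 0.0008
```

Call:
apply_moves(increments=[[0.002,0,0,0,0,0,0],[0.003,0,0,0,0,0,0],[0.004,0,0,0,0,0,0],[0.005,0,0,0,0,0,0],[0.005,0,0,0,0,0,0],[0.005,0,0,0,0,0,0],[0.005,0,0,0,0,0,0],[0.005,0,0,0,0,0,0]])

```text
clock: 13.43
ee_pos: [0.5063, -0.0034, 0.0366]
ee_rot: [0.0, 1.0, 0.029, -0.0]
force: [-4.1, -3.3, 0.7]
width: 0.0003
```

Call:
apply_moves(increments=[[0.005,0,0,0,0,0,0],[0.005,0,0,0,0,0,0],[0.005,0,0,0,0,0,0],[0.004,0,0,0,0,0,0],[0.003,0,0,0,0,0,0],[0.002,0,0,0,0,0,0],[0,0,0,0,0,0,0]])

```text
clock: 14.02
ee_pos: [0.5303, -0.002, 0.0366]
ee_rot: [0.0, 1.0, 0.029, -0.0]
force: [-4.6, -2.9, 1.3]
width: 0.0005
```

Run:
```python
from h import *
t=telemetry.sense();print(t["ee_pos"],t["ee_rot"],t["force"],t["width"])
s=snap("scene","pics/scene10.png"); im=cv2.cvtColor(s["frame"],cv2.COLOR_RGB2BGR)
cv2.imwrite("pics/c10.png",cv2.resize(im[130:290,200:380],None,fx=4,fy=3.5,interpolation=cv2.INTER_CUBIC))
```

```text
[ 0.53032463 -0.00198121  0.03658782] [ 6.09015901e-05  9.99582342e-01  2.88986286e-02 -8.70181232e-05] [-4.55710891 -2.90059344  1.33051746] 0.0005446733852647099
```

View pics/c10.png

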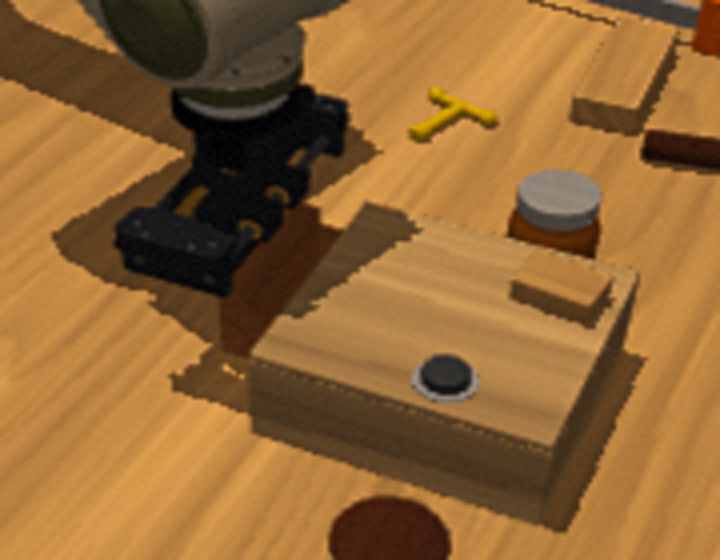

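Call:
apply_moves(increments=[[0.002,0.0002,0,0,0,0,0],[0.002,0.0003,0,0,0,0,0],[0.002,0.0003,0,0,0,0,0],[0.002,0.0002,0,0,0,0,0],[0.001,0,0,0,0,0,0],[0.001,0,0,0,0,0,0]])

```text
clock: 14.57
ee_pos: [0.5396, -0.0016, 0.0366]
ee_rot: [-0.001, 1.0, 0.029, -0.001]
force: [-5.6, 2.8, 0.4]
width: 0.0002
```

Call:
apply_moves(increments=[[0.001,0,0,0,0,0,0],[0.001,0,0,0,0,0,0],[0.001,0,0,0,0,0,0],[0.001,0,0,0,0,0,0]])

```text
clock: 14.9
ee_pos: [0.5434, -0.0014, 0.0366]
ee_rot: [-0.001, 1.0, 0.029, -0.001]
force: [-4.9, 1.7, 1.7]
width: 0.0003
```

Call:
apply_moves(increments=[[0.001,0,0,0,0,0,0],[0.001,0,0,0,0,0,0],[0.001,0,0,0,0,0,0]])

```text
clock: 15.15
ee_pos: [0.5464, -0.0012, 0.0366]
ee_rot: [-0.001, 1.0, 0.029, -0.001]
force: [-5.2, 1.9, 1.8]
width: 0.0003
```

Call:
apply_moves(increments=[[0.001,0,0,0,0,0,0],[0.001,0,0,0,0,0,0],[0.001,0,0,0,0,0,0]])

```text
clock: 15.4
ee_pos: [0.549, -0.0011, 0.0366]
ee_rot: [-0.001, 1.0, 0.029, -0.001]
force: [-8.1, 0.9, 3.0]
width: 0.0009
```

Call:
apply_moves(increments=[[0.001,0,0,0,0,0,0],[0.001,0,0,0,0,0,0],[0.001,0,0,0,0,0,0]])

```text
clock: 15.65
ee_pos: [0.5518, -0.001, 0.0366]
ee_rot: [-0.001, 1.0, 0.029, -0.001]
force: [-8.9, 0.6, 3.3]
width: 0.0002
```

Call:
apply_moves(increments=[[0.001,0,0,0,0,0,0],[0.001,0,0,0,0,0,0]])

```text
clock: 15.82
ee_pos: [0.5537, -0.0009, 0.0366]
ee_rot: [-0.001, 1.0, 0.029, -0.002]
force: [-8.9, 0.4, 3.9]
width: 0.0004
```

Call:
apply_moves(increments=[[0.0005,0,0,0,0,0,0],[0.0005,0,0,0,0,0,0],[0.0005,0,0,0,0,0,0]])

```text
clock: 16.07
ee_pos: [0.5551, -0.0008, 0.0366]
ee_rot: [-0.001, 1.0, 0.029, -0.002]
force: [-9.8, 0.4, 3.4]
width: 0.0003
```

Call:
apply_moves(increments=[[0.0005,0,0,0,0,0,0],[0.0005,0,0,0,0,0,0]])

```text
clock: 16.23
ee_pos: [0.556, -0.0007, 0.0366]
ee_rot: [-0.001, 1.0, 0.029, -0.002]
force: [-9.1, 0.4, 4.0]
width: 0.0005
```

Call:
apply_moves(increments=[[0.0005,0,0,0,0,0,0],[0.0005,0,0,0,0,0,0]])

```text
clock: 16.4
ee_pos: [0.557, -0.0007, 0.0366]
ee_rot: [-0.001, 1.0, 0.029, -0.002]
force: [-8.8, -0.3, 3.6]
width: 0.0006
```

Call:
apply_moves(increments=[[0.0005,0,0,0,0,0,0],[0.0005,0,0,0,0,0,0]])

```text
clock: 16.57
ee_pos: [0.5584, -0.0006, 0.0366]
ee_rot: [-0.0, 1.0, 0.029, -0.001]
force: [-7.1, 1.1, 2.0]
width: 0.0006
```

Call:
apply_moves(increments=[[0.0005,0,0,0,0,0,0],[0.0005,0,0,0,0,0,0]])

```text
clock: 16.73
ee_pos: [0.5596, -0.0006, 0.0366]
ee_rot: [-0.0, 1.0, 0.029, -0.001]
force: [-6.1, 1.5, 2.3]
width: 0.0009
```

Call:
apply_moves(increments=[[0.0004,0,0,0,0,0,0]])

```text
clock: 16.82
ee_pos: [0.56, -0.0006, 0.0366]
ee_rot: [-0.0, 1.0, 0.029, -0.001]
force: [-6.6, 0.5, 2.9]
width: 0.0006
```

Call:
apply_moves(increments=[[0.0004,0,0,0,0,0,0]])

```text
clock: 16.9
ee_pos: [0.5604, -0.0005, 0.0366]
ee_rot: [-0.0, 1.0, 0.029, -0.001]
force: [-8.2, 0.4, 3.1]
width: 0.0006
```

Call:
apply_moves(increments=[[0.0004,0,0,0,0,0,0]])

```text
clock: 16.98
ee_pos: [0.5608, -0.0005, 0.0366]
ee_rot: [-0.0, 1.0, 0.029, -0.001]
force: [-7.3, 0.8, 2.4]
width: 0.0007
```

Call:
apply_moves(increments=[[0.0004,0,0,0,0,0,0],[0.0004,0,0,0,0,0,0]])

```text
clock: 17.15
ee_pos: [0.5616, -0.0005, 0.0366]
ee_rot: [-0.0, 1.0, 0.029, -0.001]
force: [-6.2, 1.3, 1.6]
width: 0.0004
```

Call:
apply_moves(increments=[[0.0004,0,0,0,0,0,0],[0.0004,0,0,0,0,0,0]])

```text
clock: 17.32
ee_pos: [0.5626, -0.0005, 0.0366]
ee_rot: [-0.0, 1.0, 0.029, -0.001]
force: [-5.6, 1.0, 1.0]
width: 0.0001
```

Call:
apply_moves(increments=[[0.0004,0,0,0,0,0,0],[0.0004,0,0,0,0,0,0]])

```text
clock: 17.48
ee_pos: [0.5634, -0.0004, 0.0366]
ee_rot: [-0.0, 1.0, 0.029, -0.001]
force: [-6.0, 0.2, 2.0]
width: 0.0006
```

Run:
```python
from h import *
s=snap("top","pics/top11.png"); im=cv2.cvtColor(s["frame"],cv2.COLOR_RGB2BGR)
cv2.imwrite("pics/c11.png",cv2.resize(im[90:210,210:330],None,fx=5,fy=5,interpolation=cv2.INTER_CUBIC))
s=snap("scene","pics/scene11.png"); im2=cv2.cvtColor(s["frame"],cv2.COLOR_RGB2BGR)
a=cv2.imread("pics/scene2.png");b=cv2.imread("pics/scene0.png");c=cv2.imread("pics/scene10.png")
cv2.imwrite("pics/c12.png",np.hstack([cv2.resize(x[225:250,298:326],None,fx=9,fy=9,interpolation=cv2.INTER_CUBIC) for x in (b,c,im2)]))
cv2.imwrite("pics/c13.png",cv2.resize(im2[130:290,200:380],None,fx=4,fy=3.5,interpolation=cv2.INTER_CUBIC))
```

```text
(no output)
```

View pics/c11.png

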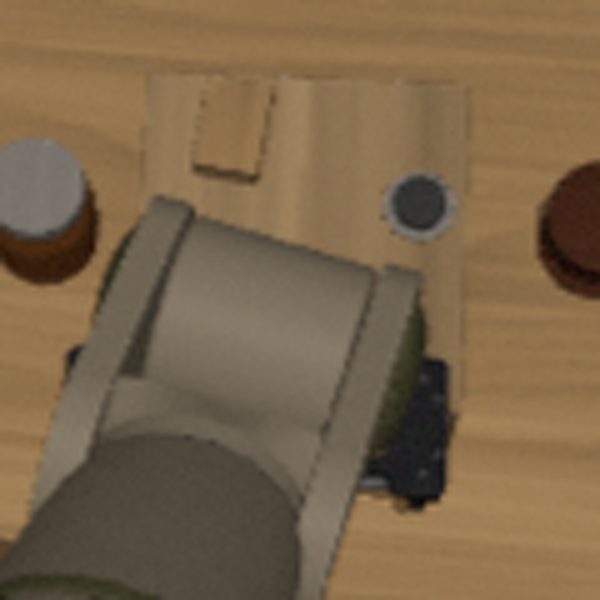

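View pics/c12.png

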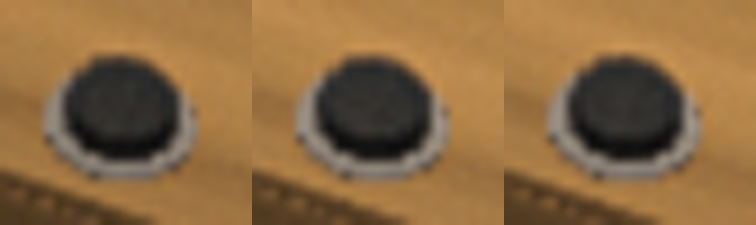

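View pics/c13.png

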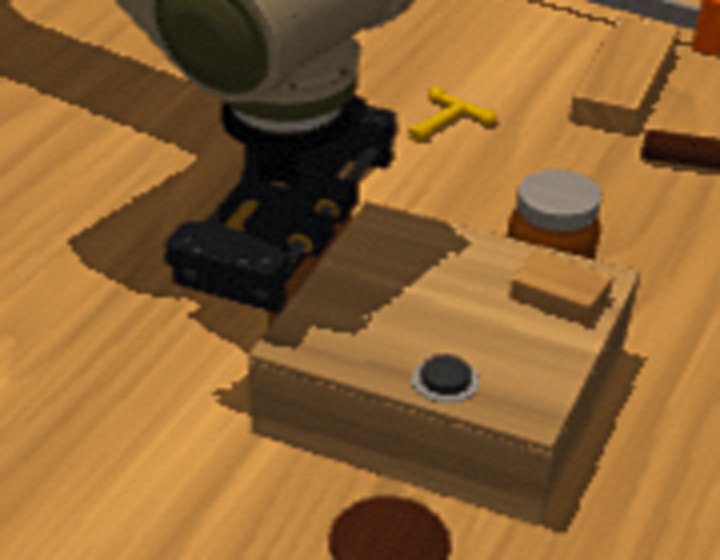

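Call:
apply_moves(increments=[[0.0005,0,0,0,0,0,0],[0.0005,0,0,0,0,0,0]])

```text
clock: 17.75
ee_pos: [0.5644, -0.0003, 0.0366]
ee_rot: [-0.0, 1.0, 0.029, -0.001]
force: [-6.5, -0.3, 1.5]
width: 0.0002
```

Call:
apply_moves(increments=[[0.0005,0,0,0,0,0,0],[0.0005,0,0,0,0,0,0]])

```text
clock: 17.92
ee_pos: [0.5654, -0.0003, 0.0366]
ee_rot: [-0.0, 1.0, 0.029, -0.001]
force: [-5.9, 0.0, 1.5]
width: 0.0005
```

Call:
apply_moves(increments=[[0.0005,0,0,0,0,0,0],[0.0005,0,0,0,0,0,0]])

```text
clock: 18.08
ee_pos: [0.566, -0.0003, 0.0366]
ee_rot: [-0.0, 1.0, 0.029, -0.001]
force: [-9.5, -0.9, 3.5]
width: 0.0003
```

Call:
apply_moves(increments=[[0.0003,0,0,0,0,0,0]])

```text
clock: 18.17
ee_pos: [0.5661, -0.0003, 0.0366]
ee_rot: [-0.0, 1.0, 0.029, -0.002]
force: [-10.5, -0.3, 3.6]
width: 0.0002
```

Call:
apply_moves(increments=[[0.0003,0,0,0,0,0,0]])

```text
clock: 18.25
ee_pos: [0.5664, -0.0002, 0.0366]
ee_rot: [-0.0, 1.0, 0.029, -0.001]
force: [-5.7, -0.1, 2.4]
width: 0.0004
```

Call:
apply_moves(increments=[[0.0003,0,0,0,0,0,0]])

```text
clock: 18.33
ee_pos: [0.5675, -0.0002, 0.0366]
ee_rot: [-0.0, 1.0, 0.029, -0.0]
force: [-4.1, 0.4, -0.5]
width: 0.0005
```

Call:
apply_moves(increments=[[0.0003,0,0,0,0,0,0]])

```text
clock: 18.42
ee_pos: [0.5678, -0.0002, 0.0366]
ee_rot: [-0.0, 1.0, 0.029, -0.001]
force: [-6.2, 1.1, 1.0]
width: 0.0002
```

Call:
apply_moves(increments=[[0.0003,0,0,0,0,0,0]])

```text
clock: 18.5
ee_pos: [0.568, -0.0002, 0.0366]
ee_rot: [-0.0, 1.0, 0.029, -0.001]
force: [-6.3, 0.0, 1.1]
width: 0.0004
```

Call:
apply_moves(increments=[[0.0003,0,0,0,0,0,0]])

```text
clock: 18.58
ee_pos: [0.5683, -0.0002, 0.0366]
ee_rot: [-0.0, 1.0, 0.029, -0.001]
force: [-4.6, 1.1, 0.3]
width: 0.0003
```

Call:
apply_moves(increments=[[0.0003,0,0,0,0,0,0]])

```text
clock: 18.67
ee_pos: [0.5686, -0.0002, 0.0366]
ee_rot: [-0.0, 1.0, 0.029, -0.001]
force: [-5.9, 0.4, 1.7]
width: 0.0002
```

Call:
apply_moves(increments=[[0.0003,0,0,0,0,0,0],[0.0003,0,0,0,0,0,0]])

```text
clock: 18.83
ee_pos: [0.5689, -0.0001, 0.0366]
ee_rot: [-0.0, 1.0, 0.029, -0.001]
force: [-7.5, 1.2, 3.3]
width: 0.0005
```

Call:
apply_moves(increments=[[0.0003,0,0,0,0,0,0],[0.0003,0,0,0,0,0,0]])

```text
clock: 19.0
ee_pos: [0.5691, -0.0002, 0.0366]
ee_rot: [-0.0, 1.0, 0.029, -0.002]
force: [-9.4, -0.6, 4.1]
width: 0.0006
```

Call:
apply_moves(increments=[[0.0003,0,0,0,0,0,0],[0,0,0,0,0,0,0]])

```text
clock: 19.17
ee_pos: [0.5693, -0.0001, 0.0366]
ee_rot: [-0.0, 1.0, 0.029, -0.002]
force: [-9.2, 0.4, 3.3]
width: 0.0004
```

Call:
apply_moves(increments=[[0.0003,0,0,0,0,0,0],[0,0,0,0,0,0,0]])

```text
clock: 19.33
ee_pos: [0.5695, -0.0001, 0.0366]
ee_rot: [-0.0, 1.0, 0.029, -0.002]
force: [-9.9, 1.0, 4.1]
width: 0.0005
```

Run:
```python
from h import *
s=snap("scene","pics/scene12.png"); im2=cv2.cvtColor(s["frame"],cv2.COLOR_RGB2BGR)
b=cv2.imread("pics/scene0.png");c=cv2.imread("pics/scene10.png");d=cv2.imread("pics/scene11.png")
cv2.imwrite("pics/c14.png",np.hstack([cv2.resize(x[225:250,298:326],None,fx=7,fy=7,interpolation=cv2.INTER_CUBIC) for x in (b,c,d,im2)]))
for x in (b,c,d,im2):
    g=x[225:250,298:326].astype(float).mean(2); w=np.clip(80-g,0,40); w[18:,:8]=0; w[20:]=0
    yy,xx=np.mgrid[:25,:28]; print((w*yy).sum()/w.sum(),(w*xx).sum()/w.sum(),w.sum())
```

```text
12.072464962901897 13.115498763396538 4043.333333333333
12.149771609276177 13.127547434996488 3794.6666666666665
12.140960253253605 13.102796341892367 3790.6666666666665
12.159662387902232 13.142166344294 3791.333333333334
```

View pics/c14.png

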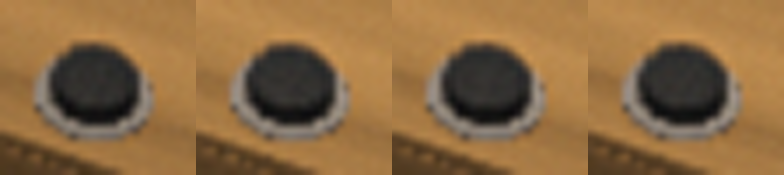

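Run:
```python
from h import *
t=telemetry.sense();print(t["ee_pos"],t["force"])
s=snap("wrist","pics/wrist12.png")
s=load("pics/scene12.pkl"); im=cv2.cvtColor(s["frame"],cv2.COLOR_RGB2BGR)
cv2.imwrite("pics/c15.png",cv2.resize(im[170:260,240:330],None,fx=6.5,fy=6.5,interpolation=cv2.INTER_CUBIC))
```

```text
[ 5.69543551e-01 -1.04084979e-04  3.65587512e-02] [-10.60798582  -0.68723354   4.11751605]
```

View pics/wrist12.png

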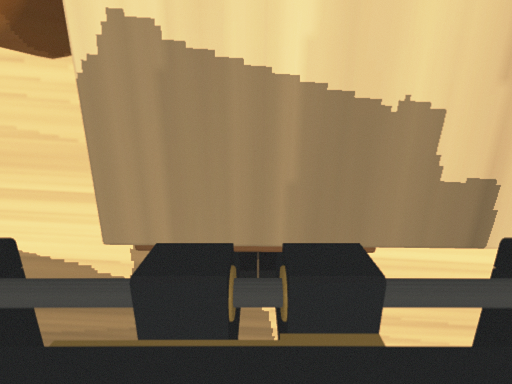

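View pics/c15.png

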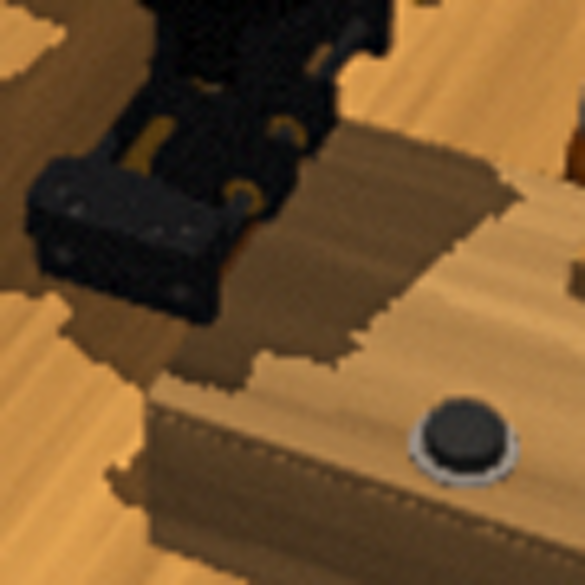

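Run:
```python
from h import *
s=load("pics/wrist12.pkl"); im=cv2.cvtColor(s["frame"],cv2.COLOR_RGB2BGR)
cv2.imwrite("pics/c16.png",cv2.resize(im[235:265,95:295],None,fx=4,fy=8,interpolation=cv2.INTER_NEAREST))
def bx(p):
    c=np.array([.678,-.017]);th=.056;R=np.array([[np.cos(th),-np.sin(th)],[np.sin(th),np.cos(th)]]); return (p[:,:2]-c)@R
print(bx(back(s,[(120,243.5),(320,246)],.08)),bx(back(s,[(160,250.5),(258,251)],.07)))
c=np.array([.678,-.017]);th=.056;R=np.array([[np.cos(th),-np.sin(th)],[np.sin(th),np.cos(th)]])
for d in (0,-.004,-.008,-.012,-.016): print(d,proj(s,[[*(c+R@[-.112-d,.06]),.07]]))
print(proj(s,[[*(c+R@[-.09,.06]),.08]]))
```

```text
[[-0.08794757  0.07880947]
 [-0.08886094 -0.00306839]] [[-0.09656233  0.06669566]
 [-0.09670037  0.02233897]]
0 [[177.50760137 280.1349576 ]]
-0.004 [[176.82619713 272.65549375]]
-0.008 [[176.13208701 265.04432954]]
-0.012 [[175.42489544 257.29776606]]
-0.016 [[174.70423137 249.41195774]]
[[166.5024753 248.1024696]]
```

View pics/c16.png

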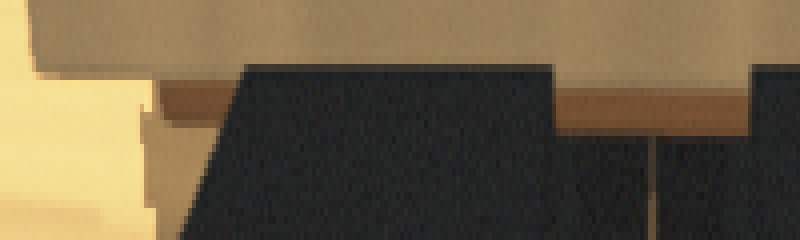

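Call:
apply_moves(increments=[[0.0003,0,0,0,0,0,0],[0,0,0,0,0,0,0]])

```text
clock: 19.6
ee_pos: [0.5699, -0.0001, 0.0366]
ee_rot: [-0.0, 1.0, 0.029, -0.002]
force: [-9.1, 0.2, 4.7]
width: -0.0
```

Call:
apply_moves(increments=[[0.0003,0,0,0,0,0,0],[0,0,0,0,0,0,0]])

```text
clock: 19.77
ee_pos: [0.5702, -0.0001, 0.0366]
ee_rot: [-0.0, 1.0, 0.029, -0.002]
force: [-10.4, 0.4, 3.4]
width: 0.0006
```

Call:
apply_moves(increments=[[0.0003,0,0,0,0,0,0],[0.0003,0,0,0,0,0,0]])

```text
clock: 19.93
ee_pos: [0.5707, -0.0, 0.0366]
ee_rot: [-0.0, 1.0, 0.029, -0.002]
force: [-10.1, -0.4, 4.2]
width: 0.0003
```

Call:
apply_moves(increments=[[0.0003,0,0,0,0,0,0],[0.0003,0,0,0,0,0,0]])

```text
clock: 20.1
ee_pos: [0.5713, -0.0, 0.0366]
ee_rot: [-0.0, 1.0, 0.029, -0.002]
force: [-9.8, -0.2, 4.5]
width: 0.0004
```

Call:
apply_moves(increments=[[0.0003,0,0,0,0,0,0],[0.0003,0,0,0,0,0,0]])

```text
clock: 20.27
ee_pos: [0.5719, 0.0, 0.0366]
ee_rot: [-0.0, 1.0, 0.029, -0.002]
force: [-9.9, 0.7, 4.4]
width: 0.0005
```

Call:
apply_moves(increments=[[0.0003,0,0,0,0,0,0],[0.0003,0,0,0,0,0,0]])

```text
clock: 20.43
ee_pos: [0.5725, 0.0001, 0.0366]
ee_rot: [-0.0, 1.0, 0.029, -0.002]
force: [-11.3, -0.4, 4.6]
width: 0.0005
```

Call:
apply_moves(increments=[[0.0003,0,0,0,0,0,0],[0,0,0,0,0,0,0]])

```text
clock: 20.6
ee_pos: [0.5729, 0.0, 0.0366]
ee_rot: [-0.0, 1.0, 0.029, -0.002]
force: [-10.0, -0.5, 3.6]
width: 0.0005
```

Run:
```python
from h import *
t=telemetry.sense();print(t["ee_pos"],t["force"])
s=snap("scene","pics/scene13.png"); im2=cv2.cvtColor(s["frame"],cv2.COLOR_RGB2BGR)
for x in [im2]:
    g=x[225:250,298:326].astype(float).mean(2); w=np.clip(80-g,0,40); w[18:,:8]=0; w[20:]=0
    yy,xx=np.mgrid[:25,:28]; print((w*yy).sum()/w.sum(),(w*xx).sum()/w.sum(),w.sum())
s=snap("wrist","pics/wrist13.png"); im=cv2.cvtColor(s["frame"],cv2.COLOR_RGB2BGR)
cv2.imwrite("pics/c17.png",cv2.resize(im[235:265,95:295],None,fx=4,fy=8,interpolation=cv2.INTER_NEAREST))
```

```text
[5.72886090e-01 4.52373533e-05 3.65765414e-02] [-10.02335825  -0.4948216    3.59237277]
12.150249540320461 13.12118028193678 3807.0000000000005
```

View pics/c17.png

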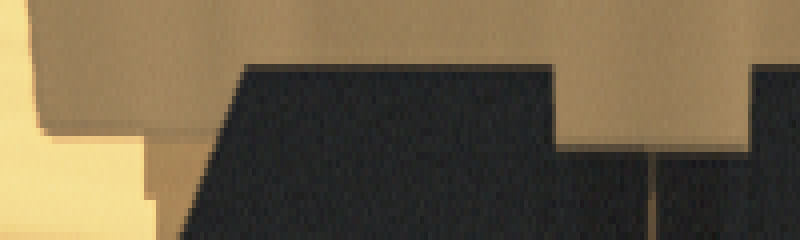

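Call:
apply_moves(increments=[[0.0003,0,0,0,0,0,0],[0,0,0,0,0,0,0]])

```text
clock: 20.87
ee_pos: [0.5732, 0.0001, 0.0366]
ee_rot: [-0.0, 1.0, 0.029, -0.002]
force: [-9.8, -0.7, 3.9]
width: 0.0007
```

Call:
apply_moves(increments=[[0.0003,0,0,0,0,0,0],[0,0,0,0,0,0,0]])

```text
clock: 21.03
ee_pos: [0.5735, 0.0001, 0.0366]
ee_rot: [-0.0, 1.0, 0.029, -0.002]
force: [-10.0, -0.3, 3.8]
width: 0.0003
```

Call:
apply_moves(increments=[[0.0003,0,0,0,0,0,0],[0,0,0,0,0,0,0]])

```text
clock: 21.2
ee_pos: [0.5738, 0.0001, 0.0366]
ee_rot: [-0.0, 1.0, 0.029, -0.002]
force: [-10.2, 0.3, 3.8]
width: 0.0005
```

Call:
apply_moves(increments=[[0.0003,0,0,0,0,0,0],[0,0,0,0,0,0,0]])

```text
clock: 21.37
ee_pos: [0.5738, 0.0001, 0.0366]
ee_rot: [-0.0, 1.0, 0.029, -0.002]
force: [-11.1, 0.0, 4.4]
width: 0.0004
```

Call:
apply_moves(increments=[[0.0003,0,0,0,0,0,0],[0,0,0,0,0,0,0]])

```text
clock: 21.53
ee_pos: [0.5738, 0.0001, 0.0366]
ee_rot: [-0.0, 1.0, 0.029, -0.002]
force: [-13.7, -0.9, 5.0]
width: 0.0007
```

Call:
apply_moves(increments=[[-0.001,0,0,0,0,0,0],[-0.002,0,0,0,0,0,0],[-0.003,0,0,0,0,0,0],[-0.003,0,0,0,0,0,0],[-0.003,0,0,0,0,0,0],[-0.003,0,0,0,0,0,0]])

```text
clock: 22.03
ee_pos: [0.5602, -0.0011, 0.0369]
ee_rot: [-0.0, 1.0, 0.029, -0.0]
force: [-4.2, 0.7, 3.8]
width: -0.0001
```

Call:
apply_moves(increments=[[-0.002,0,0,0,0,0,0],[-0.002,0,0,0,0,0,0],[-0.002,0,0,0,0,0,0],[-0.002,0,0,0,0,0,0],[-0.001,0,0,0,0,0,0],[0,0,0,0,0,0,0]])

```text
clock: 22.53
ee_pos: [0.5519, -0.0017, 0.0368]
ee_rot: [0.0, 1.0, 0.029, 0.0]
force: [-0.2, 0.1, 0.4]
width: 0.0004
```

Run:
```python
from h import *
t=telemetry.sense();print(t["ee_pos"],t["force"])
s=snap("wrist","pics/wrist14.png"); im=cv2.cvtColor(s["frame"],cv2.COLOR_RGB2BGR)
```

```text
[ 0.55190029 -0.00173561  0.03680148] [-0.20706711  0.0853263   0.38850163]
```

View pics/wrist14.png

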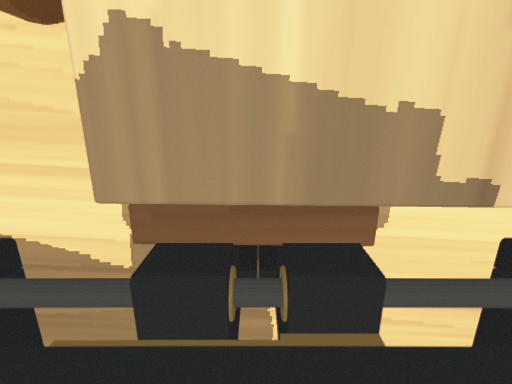

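Call:
apply_moves(increments=[[-0.005,0,0,0,0,0,0],[-0.01,0,0,0,0,0,0],[-0.02,0,0,0,0,0,0],[-0.03,0,0,0,0,0,0],[-0.035,0,0,0,0,0,0],[-0.03,0,-0.03,0,0,0,0],[-0.01,0,-0.035,0,0,0,0],[0,0,-0.02,0,0,0,0]])

```text
clock: 23.25
ee_pos: [0.4102, -0.0095, 0.1234]
ee_rot: [0.0, 1.0, 0.029, 0.0]
force: [1.6, -1.3, -0.6]
width: 0.001
```

Call:
apply_moves(increments=[[0,-0.03,-0.02,0,0,0,0],[0,-0.035,0,0,0,0,0],[0,-0.035,0,0,0,0,0],[0,-0.035,0,0,0,0,0],[0,-0.035,0,0,0,0,0],[0,-0.02,0,0,0,0,0],[0,0,0,0,0,0,0],[0,0,0,0,0,0,0]])

```text
clock: 23.92
ee_pos: [0.4011, 0.1805, 0.1411]
ee_rot: [0.0, 1.0, 0.03, 0.0]
force: [0.9, -0.5, -0.8]
width: 0.0006
```

Run:
```python
from h import *
t=telemetry.sense();print(t["ee_pos"],t["force"],t["clock"])
s=snap("top","pics/top15.png"); im=cv2.cvtColor(s["frame"],cv2.COLOR_RGB2BGR)
a=cv2.imread("pics/top0.png")
cv2.imwrite("pics/c18.png",np.hstack([cv2.resize(x[90:200,200:350],None,fx=2.6,fy=2.6,interpolation=cv2.INTER_CUBIC) for x in (a,im)]))
s=snap("scene","pics/scene15.png")
```

```text
[0.40108032 0.18051183 0.14114369] [ 0.8889238  -0.54979755 -0.83552002] 23.9167
```

View pics/c18.png

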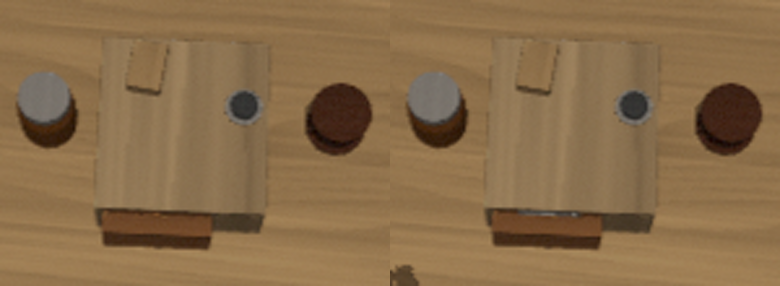

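View pics/scene15.png

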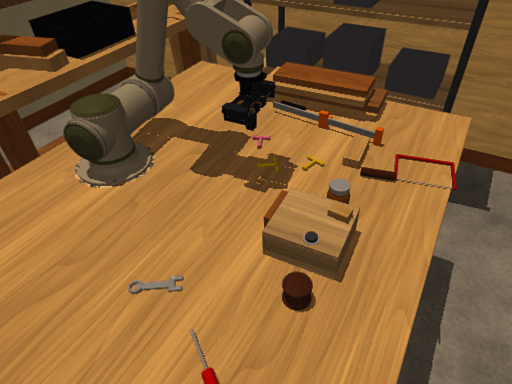

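View pics/top15.png

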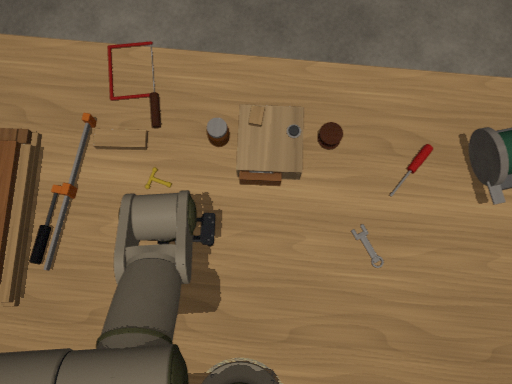

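Run:
```python
from h import *
s=load("pics/top15.pkl"); im=cv2.cvtColor(s["frame"],cv2.COLOR_RGB2BGR)
a=cv2.imread("pics/top0.png")
cv2.imwrite("pics/c19.png",np.vstack([cv2.resize(x[163:190,230:310],None,fx=9,fy=9,interpolation=cv2.INTER_CUBIC) for x in (a,im)]))
```

```text
(no output)
```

View pics/c19.png

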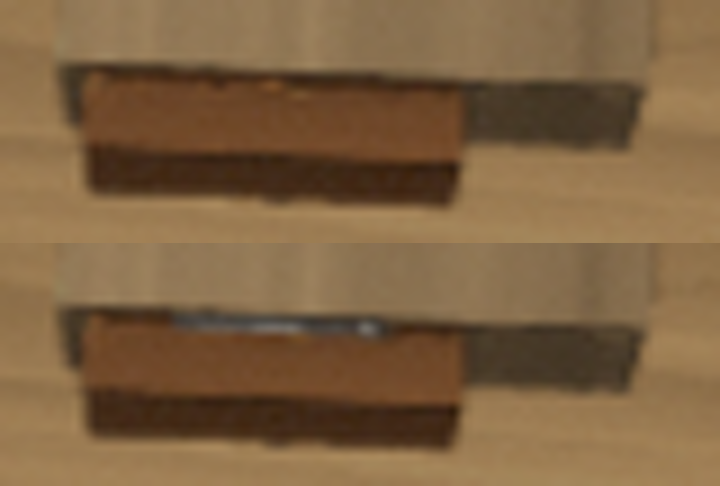

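Run:
```python
from h import *
print(job.close_job()); t=telemetry.sense(); print(t["clock"],t["force"])
```

```text
the job is handed in; nothing more can be done
None
the job is handed in; nothing more can be done
```

The key is in the tray and the tray is latched home. I handed the job in at about 24 s of the 69 s allowed; handing in gives no verdict.

**What I did**
- I pressed the button with about 4 N and the tray sprang out.
- I gripped the grey steel key across its shank, set it down on the tray floor and let go. The wrist picture showed it flat and centred.
- I pushed the tray in by small steps until it met the hard stop, with about 14.6 N at the tool at most. Then I eased the arm back.

**Last checks**
- **Tray:** As the arm backed away, the push fell to zero with the tray about 18 mm out from the stop. The top view then showed the front panel within about 1 mm of where it started.
- **Key:** I could see only its crossbar, through the gap behind the panel. It was full length and parallel to the panel, so the key seems to be lying flat. It may have slid a few mm towards the front.
- **Bystanders:** In the final top and scene pictures the jar, spool, offcut, wrench, batten and screwdriver stood where they did at the start. I judged this by eye rather than measuring it.

**What disagreed:** I never felt a clear click.
- The push rose and fell several times, between about 4 and 11 N, before the stop.
- The button never looked pushed down in the pictures I checked, though the ramp should have lowered it.

My evidence that it latched is the hard stop and the tray staying home by itself after I let go.

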